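Hold the index pin back while the table returns home

ROBOT

A 7-joint arm with a two-finger parallel gripper is mounted at the origin on a cart in front of the work surface, level with it; the furniture and walls round the work are solid. World frame = base frame: x ahead of the robot, y to its left, z up, the work surface at z = 0. Lengths are in m, angles in degrees, forces in N, time in s.
With the tool pointing down it reaches from about 0.425 to 0.875 m from the base axis. Payload 4.7 kg.
Tool frame: the origin (TCP) lies between the finger pads; the fingertips stand 19 mm ahead of it and the grasp point (between the pads) is the TCP; x points along the fingers, z is the direction in which the jaws open and shut, and the axes are right-handed (so a half turn about x gives the same grasp; the last joint's range is limited). The gripper opens to 87 mm and grips with 3 to 60 N. Pads are 19 mm wide; open, the fingers measure 117 mm over their backs; the gripper's body (75 mm by 190 mm) begins 51 mm behind the grasp point.
Start: joints at [74.318, 18.392, -4.016, 83.108, 1.295, 78.541, -3.26], TCP at [0.184, -0.623, 0.21] pointing down, gripper open.
Joint ranges: [-163.93, 163.93], [-17.29, 119.83], [-79.2, 71.16], [3.27, 140.29], [-89.18, 269.18], [5.43, 117.66], [-154.24, 154.24]. Speed limits (degrees/s): [147.25, 147.25, 180, 180, 180, 180, 180].

INTERFACE

Orientations are given as [roll, pitch, yaw] about the fixed x, y, z axes, in that order (R = Rz(yaw) Ry(pitch) Rx(roll)).
In Python, from cell import monitor, read_camera, camera_model, env, regions_of gives the robot as it stands. The module is installed in compiled form; this text tells all that it offers.
- The arm moves only by the tool step_arm, never from a script. Its argument "deltas" is a list of rows, each a list of 5 numbers: the gripper's target within -1 to 1 (fully open at 1, half-way at 0, shut at -1), then the shift along the tool's x, y, z in m, then the turn about the tool's x in degrees. A call has 1 to 12 rows; each row is the pose to reach, as a shift and turn from the pose commanded when the call began, along the tool's axes at that moment; what a row does not reach only later rows make up. A row lasts 1/8 s, in which the tool goes at most 62.5 mm and 10.7 degrees, less where a joint would pass 70% of its speed; a pose out of reach is approached as far as the arm can. A call with a gripper value outside its range is refused whole. The fingers move at their own pace and stop on an object; "newtons" is the grip in N (left out, the last holds). Time passes only in rows, so rows that repeat a pose let the fingers close. It gives the time, the measured TCP pose, the force and the opening at its end, in the units of the state.
- monitor.get_obs(): the state, without advancing time (a new reading comes with each control period).
- read_camera(name): name is "scene" or "top"; returns (picture, depth): 480x640x3 uint8, red, green, blue; 480x640 float32, m along the optical axis (not along the pixel's ray), 0 where there is no reading.
- camera_model(name): a dict with "fx", "fy", "cx", "cy" (pixels), "xyz" and "attitude" of the camera in the world. Camera axes: x right, y down, z forward; pixel columns grow to the right and rows downward; lengths in m; the calibration is good to about 2 mm. A picture is of the moment at which its call begins. camera_model takes no time and is no camera call.
- env.sign_off(): hands the job in, once; it reports no verdict.
Trained networks look in the newest picture that a camera, given by its name, has taken for a name from the list of things; names that differ only in an ending like _2 or _b are one class to them, and where a whole thing is asked for, a point or a joint stands for the part that bears it (a point fixed in the world has none). Each returns a list of dicts, best first, with "p" (0 to 1); they miss things now and then, are a little off and sometimes report something else, mostly with a low value. They report only what shows in the picture. A call takes as long as a camera call.
- regions_of(camera, thing): "pixels" (480x640 bool, what is visible of it) and "pixel" ([column, row] in pixels, amid what is visible of it).
The state is a dict: "time_s": time; "qpos": joint angles; "joint_velocities": joint speeds; "effort": joint torques, N m; "tool_pos": TCP position; "tool_rot": TCP orientation; "force": force on the tool from outside, world axes, zero at the start; "wrist_torque": the same for the moment, N m; "grip_width": finger opening in m.
Only numpy, scipy, OpenCV 4.12 (cv2) and the standard library are available. Lean on these libraries where they do the work, as an engineer would, in place of code of your own. Each camera call takes 0.05 s, during which the arm holds its last target. There are 200 camera calls.

TASK

Pinch the round knob of the sprung index plunger gently (its thin cap cracks at 60 N of squeeze from a finger) and pull it straight up as far as it goes, so that the pin leaves its notch and the table can swing back to its home stop under its own spring. Keep the pin pulled back all the while without letting it drop, and neither touch the table nor disturb the small loose things around the fixture. Finish with the table at home and your gripper still holding the knob fully up; do not let go.

Things in the scene. Friction and masses are not known exactly. Their poses are not given: they have to be found in the camera images.
- fixture: Rotary indexing fixture fixed on the 2.5 mm bench mat: grey base plate 160 x 136 x 12 mm, round table, and a dark steel post whose arm overhangs the table's rim and carries the plunger. Origin on the mat under the plate, z up; the upright plunger axis is at its x -37 mm, y 0, the table axis at x +20 mm, y 0. Top of the arm 63 mm, of the plunger's 18 mm steel barrel 81 mm above the mat.
- knob (a point): Centre of the plunger's black fluted pull knob, an upright cylinder 24 mm in diameter and 28 mm high. Seated, this point is 97 mm above the mat (knob from 83 to 111 mm, 2 mm above the barrel); it rises with the knob. Nothing stands within 40 mm of the knob at its height: it can be taken from above at any yaw.
- index_pin (a joint): Lift of the plunger in m: 0 = seated in its notch, 0.020 = fully back at a hard stop. A spring pushes it down, 5 N when seated, 11 N fully back; it does not latch. The 8 mm pin leaves the notch at about 0.011. The knob's cap is a thin moulding that cracks at 60 N from a finger; 20 to 40 N holds it well.
- turntable (a joint): Angle of the table in rad, counter-clockwise from above: 0 = held by the pin at the start, 1.57 = home stop. With the pin clear a weak spring turns it home in about 4 s. Top 92 mm in diameter, 44 mm above the mat, with a fixed steel disc 50 x 12 mm on it; below it a 124 mm index plate with six notches 60 degrees apart, where a pin let down early catches. At home no notch is under the pin.
- specimen: Bystander: round black moulded specimen 25 mm in diameter, 18 mm high, lying loose near the fixture. Origin at the centre of its underside.
- reference_block: Bystander: flat bright steel reference block 35 x 60 x 10 mm, lying loose near the fixture. Origin at the centre of its underside.
- gauge_block: Bystander: steel gauge block 9 x 30 x 25 mm, standing loose near the fixture. Origin at the centre of its underside.

How it is judged (in metres and radians):
On the way, in this order (a step that is already met when the one before it is completed fails the run):
1. the pin is pulled fully back out of its notch (value of joint index_pin above 0.016 m), for 0.2 s.
2. the table has turned to its home stop with the pin still back (value of joint turntable above 1.5 rad and value of joint index_pin above 0.016 m), for 0.2 s.
At the end, for the whole second after the job is handed in: The fingers still hold the knob with the pin pulled fully back (lift over 16 of 20 mm), and the table rests at its home stop (over 1.50 of 1.57 rad) (all of step 2 and contact force between the fingers and index_pin above 2 N); the arm keeps its last pose, push and grip.
It fails at once if the knob's cap is squeezed too hard (120 N summed over both fingers, 60 N from each) (contact force between the fingers and index_pin above 120 N).
It fails at once if the pin is let back down while the table is turning or home (value of joint turntable above 0.3 rad and value of joint index_pin below 0.009 m).
It fails at once if the table is touched (contact force between any of the fingers, the arm and turntable above 3 N).
It fails at once if a bystander is moved by more than 15 mm (distance of any of specimen, reference_block, gauge_block from where it was at the start of the episode above 0.015 m).
It also fails if it takes over 38 s, if anything falls off the work surface, if the arm or the gripper's body presses on something with over 40 N, if the wrist force passes 120 N, or if a joint passes its speed limit or range.

## Working session

There is one attempt and no reset: what is moved stays moved. The work goes in short steps, Python scripts to look and compute and a tool call to move; the robot and the scene stay as the last step left them, time stands still between calls to the robot, and variables do not carry over. Pictures are saved under pics/ and viewed, about 8 in all and at most 12, crops included, and the job is handed in when it is done.

Besides the shell and the picture viewer there is one more tool, called as name(argument=value, ...) on one line, values as JSON. step_arm: Moves the arm, as the interface text tells. Its arguments: {"type":"object","properties":{"deltas":{"type":"array"},"newtons":{"type":"number"}},"required":["deltas"]}

```bash
mkdir -p pics; cat > h.py <<'E'
import numpy as np, cv2
from scipy.spatial.transform import Rotation as R
from cell import monitor, read_camera, camera_model, env, regions_of
def Rm(a): 
    a=np.array(a,float)
    return R.from_euler('xyz',a,degrees=True).as_matrix() if a.shape==(3,) else (a if a.shape==(3,3) else R.from_quat(a).as_matrix())
def cloud(cam,d):
    m=camera_model(cam); v,u=np.mgrid[:480,:640]
    p=np.stack([(u-m['cx'])/m['fx']*d,(v-m['cy'])/m['fy']*d,d],-1)
    return p@Rm(m['attitude']).T+np.array(m['xyz'])
E
python3 - <<'E'
from h import *
o=monitor.get_obs()
for k,v in o.items(): print(k,v)
ims=[]
for c in ['scene','top']:
    print(c,camera_model(c))
    im,d=read_camera(c); ims.append(im); P=cloud(c,d)
    cv2.imwrite(f'pics/{c}0.png',im[:,:,::-1])
    for t in ['knob','fixture','specimen','reference_block','gauge_block']:
        for r in regions_of(c,t)[:2]:
            m=r['pixels']&(d>0); q=P[m]
            print(c,t,round(r['p'],2),r['pixel'],m.sum(),np.median(q,0).round(4),np.percentile(q,2,axis=0).round(3),np.percentile(q,98,axis=0).round(3))
E
```

```text
time_s 0.0
qpos [74.31927038 18.4410418  -4.01522787 83.17546439  1.29801709 78.53965867
 -3.26153452]
joint_velocities [-0.0034823   0.0583303   0.00114505  0.02363286  0.07959333  0.01474989
  0.0285068 ]
effort [-2.54729284e-04 -4.91292894e+01 -4.03714003e-01 -3.12526739e+01
 -6.37530070e-02  4.39265231e-02  1.81574464e-04]
tool_pos [ 0.18425023 -0.62273787  0.20853411]
tool_rot [-175.48256256   89.88889981  111.00670896]
force [-0.299551    0.04941     0.85604972]
wrist_torque [-0.02907272 -0.04523171  0.00767703]
grip_width 0.08718458968041547
scene {'fx': 512.6230237861458, 'fy': 512.6230237861458, 'cx': 323.6024898036449, 'cy': 233.4947381027355, 'xyz': array([0.21145877, 0.75217481, 0.47888249]), 'attitude': array([-117.48523437,   -1.42995758, -147.84601351])}
scene knob 0.67 [353.7, 269.1] 336 [0.4964 0.2051 0.1061] [0.489 0.192 0.089] [0.508 0.21  0.115]
scene fixture 0.72 [339.0, 302.8] 6656 [0.5136 0.2084 0.0323] [0.448 0.131 0.005] [0.616 0.264 0.11 ]
scene fixture 0.25 [292.5, 253.4] 168 [0.6858 0.0804 0.0143] [0.677 0.067 0.002] [0.699 0.086 0.02 ]
scene specimen 0.54
[... 447 characters left out ...]
470.1791025015643, 'cx': 310.2007721152099, 'cy': 244.08596162211205, 'xyz': array([0.49803689, 0.11884455, 0.91568875]), 'attitude': array([-172.73643705,   -1.64697866,  -89.90648088])}
top knob 0.46 [249.8, 305.1] 129 [0.4996 0.1942 0.1138] [0.491 0.184 0.111] [0.51  0.204 0.116]
top fixture 0.73 [268.8, 284.7] 5965 [0.5352 0.1745 0.0325] [0.453 0.097 0.011] [0.62  0.253 0.112]
top specimen 0.67 [321.9, 204.0] 144 [0.6891 0.0723 0.0176] [0.678 0.061 0.007] [0.702 0.084 0.021]
top reference_block 0.8 [420.0, 278.3] 600 [ 0.5485 -0.1189  0.0097] [ 0.518 -0.139  0.   ] [ 0.577 -0.101  0.013]
top gauge_block 0.42 [184.2, 266.1] 78 [0.5666 0.3287 0.027 ] [0.558 0.314 0.01 ] [0.574 0.341 0.03 ]
```

```bash
python3 - <<'E'
import cv2,numpy as np
a=cv2.imread('pics/scene0.png');b=cv2.imread('pics/top0.png')
cv2.imwrite('pics/ab.png',np.hstack([cv2.resize(a[150:420,200:500],(400,360)),cv2.resize(b[120:390,130:430],(400,360))]))
E
```

```text
(no output)
```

View pics/ab.png

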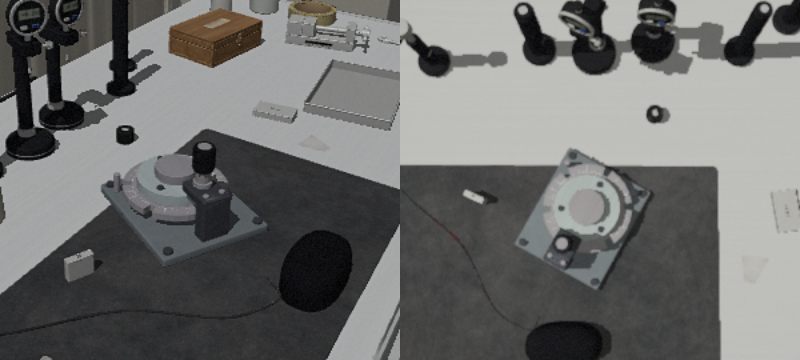

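View pics/scene0.png

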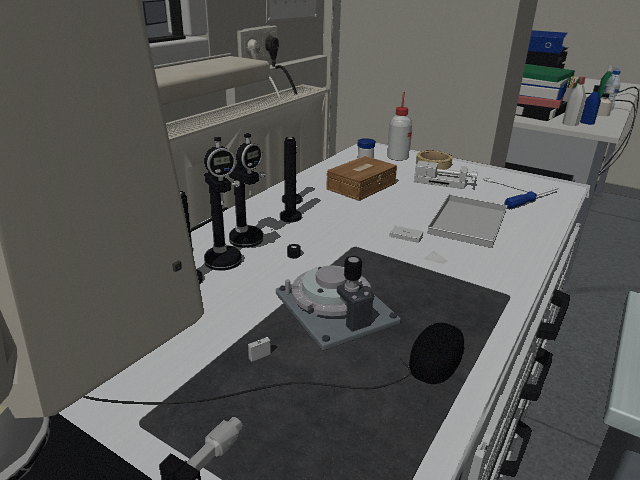

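```bash
python3 - <<'E'
from h import *
o=monitor.get_obs(); T=R.from_euler('xyz',o['tool_rot'],degrees=True).as_matrix(); print(T.round(3))
C=[]
for c in ['scene','top']:
    im,d=read_camera(c); P=cloud(c,d); P=P[d>0]; C.append(P)
    q=P[(abs(P[:,0]-.5)<.03)&(abs(P[:,1]-.197)<.03)]
    t=q[(q[:,2]>.109)]; (x,y),r=cv2.minEnclosingCircle(t[:,:2].astype(np.float32))
    print(c,len(t),x,y,r,t[:,2].max(),np.median(t,0))
    t=q[(q[:,2]>.09)&(q[:,2]<.109)]
    print('side',t.min(0),t.max(0))
P=np.vstack(C)
for x in np.arange(.1,.9,.1):
    print(round(x,1),[float(round(P[(abs(P[:,0]-x)<.05)&(abs(P[:,1]-y)<.05)&(P[:,2]<.6)][:,2].max(initial=-1),2)) for y in np.arange(-.7,.5,.1)])
p=o['tool_pos']
for w in [(.35,-.45,.33),(.52,-.1,.3),(.5,.195,.25),(.5,.195,.16)]: print(w,(T.T@(np.array(w)-p)).round(3))
E
```

```text
[[-0.     0.959  0.284]
 [-0.     0.284 -0.959]
 [-1.    -0.     0.   ]]
scene 159 0.5001669526100159 0.19832298159599304 0.013455749489367008 0.11648447408483809 [0.4989775  0.20087098 0.11378583]
side [0.48784403 0.19230061 0.09004196] [0.51079438 0.21105207 0.10885326]
top 159 0.5002698302268982 0.1955111026763916 0.012496815994381905 0.11701123184099749 [0.49962533 0.19555735 0.11322037]
side [0.48951744 0.1829513  0.09043139] [0.51174436 0.20110309 0.10895479]
0.1 [-0.85, -0.85, -0.85, -0.85, -0.85, 0.0, 0.0, 0.0, 0.0, 0.0, -0.85, -0.85]
0.2 [-0.85, -0.85, -0.85, -0.85, -1.0, -0.08, -0.08, -1.0, -0.01, -1.0, -1.0, -1.0]
0.3 [-0.85, 0.01, 0.02, 0.01, 0.0, 0.0, 0.01, 0.01, 0.01, 0.04, 0.03, 0.01]
0.4 [-1.0, 0.01, 0.03, 0.03, 0.02, 0.02, 0.01, 0.01, 0.03, 0.04, 0.04, 0.01]
0.5 [0.42, 0.01, 0.05, 0.05, 0.02, 0.02, 0.02, 0.01, 0.06, 0.12, 0.02, 0.01]
0.6 [0.42, 0.03, 0.05, 0.05, 0.01, 0.0, 0.01, 0.01, 0.06, 0.06, 0.03, 0.01]
0.7 [0.41, 0.12, 0.12, 0.05, 0.05, 0.05, 0.0, 0.0, 0.16, 0.21, 0.01, 0.01]
0.8 [0.41, 0.18, 0.16, 0.05, 0.05, 0.05, 0.18, 0.18, 0.22, 0.24, 0.16, 0.15]
(0.35, -0.45, 0.33) [-0.12   0.208 -0.119]
(0.52, -0.1, 0.3) [-0.09   0.47  -0.406]
(0.5, 0.195, 0.25) [-0.04   0.535 -0.695]
(0.5, 0.195, 0.16) [ 0.05   0.535 -0.695]
```

step_arm(deltas=[[1, -0.03, 0.02, -0.01, 0], [1, -0.06, 0.06, -0.03, 0], [1, -0.09, 0.1, -0.055, 0], [1, -0.1, 0.14, -0.08, 0], [1, -0.1, 0.18, -0.105, 0], [1, -0.1, 0.22, -0.135, 0], [1, -0.1, 0.26, -0.17, 0], [1, -0.1, 0.3, -0.21, 0], [1, -0.1, 0.34, -0.25, 0], [1, -0.09, 0.38, -0.29, 0], [1, -0.09, 0.42, -0.335, 0], [1, -0.09, 0.45, -0.38, 0]], newtons=28)

```text
time_s: 2.2
tool_pos: [0.5089, -0.1289, 0.2997]
tool_rot: [74.5, 90.0, 1.0]
force: [0.2, -0.3, -0.8]
grip_width: 0.0872
```

step_arm(deltas=[[1, 0.0, 0.01, -0.04, 0], [1, 0.0, 0.022, -0.08, 0], [1, 0.0, 0.033, -0.125, 0], [1, 0.01, 0.045, -0.17, 0], [1, 0.02, 0.057, -0.215, 0], [1, 0.04, 0.069, -0.26, 0], [1, 0.06, 0.078, -0.295, 0], [1, 0.08, 0.085, -0.316, 0], [1, 0.09, 0.085, -0.316, 0], [1, 0.09, 0.085, -0.316, 0]])

```text
time_s: 3.45
tool_pos: [0.4999, 0.1945, 0.2091]
tool_rot: [-59.5, 89.9, -133.1]
force: [-0.2, 0.1, -0.0]
grip_width: 0.0869
```

```bash
python3 - <<'E'
from h import *
o=monitor.get_obs(); T=R.from_euler('xyz',o['tool_rot'],degrees=True).as_matrix(); print(o['tool_pos'],T.round(3).tolist(),o['qpos'].round(0),o['force'])
im,d=read_camera('scene'); P=cloud('scene',d)
cv2.imwrite('pics/s1.png',cv2.resize(im[100:400,180:580,::-1],(800,600)))
for r in regions_of('scene','knob')[:1]:
    m=r['pixels']&(d>0); print(r['p'],P[m].min(0),P[m].max(0))
print((T.T@(np.array([.5,.196,.104])-o['tool_pos'])).round(4))
E
```

```text
[0.49985297 0.1944835  0.20910515] [[-0.001, 0.959, 0.283], [-0.001, 0.283, -0.959], [-1.0, -0.001, 0.001]] [  19.    8.  -47.   98.    6.   77. -103.] [-0.21233038  0.13882732 -0.04372607]
0.93 [0.48744954 0.18683618 0.08621306] [0.51159762 0.21059504 0.11591136]
[ 0.1051  0.0007 -0.0015]
```

View pics/s1.png

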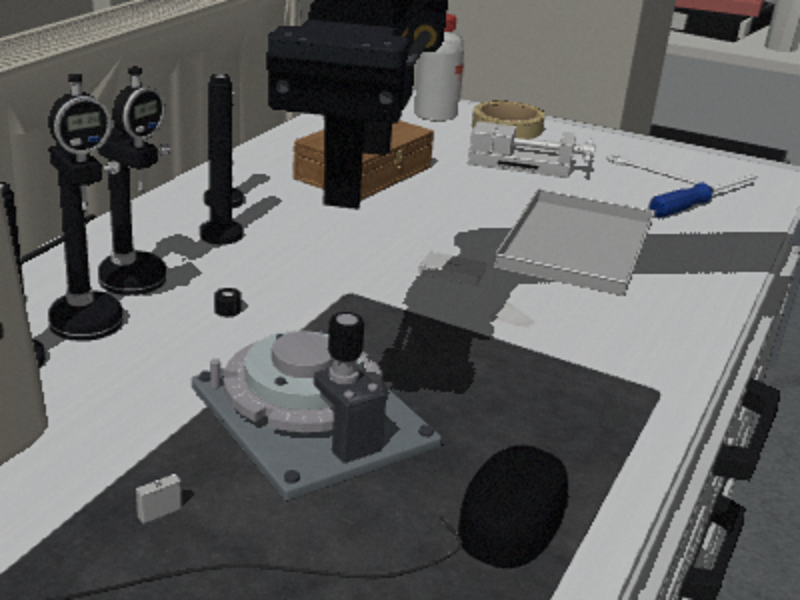

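step_arm(deltas=[[1, 0.03, 0, -0.002, 0], [1, 0.06, 0, -0.002, 0], [1, 0.085, 0, -0.002, 0], [1, 0.1, 0, -0.002, 0], [1, 0.105, 0, -0.002, 0], [1, 0.105, 0, -0.002, 0]])

```text
time_s: 4.3
tool_pos: [0.4999, 0.1978, 0.1052]
tool_rot: [80.4, 90.0, 6.9]
force: [0.9, -0.4, -0.1]
grip_width: 0.0869
```

```bash
python3 - <<'E'
from h import *
o=monitor.get_obs(); print(o['tool_pos'],o['force'])
im,d=read_camera('scene')
cv2.imwrite('pics/s2.png',cv2.resize(im[200:360,250:463,::-1],(800,600)))
E
```

```text
[0.49986016 0.19780438 0.10521608] [ 0.85367985 -0.4458374  -0.05052943]
```

View pics/s2.png

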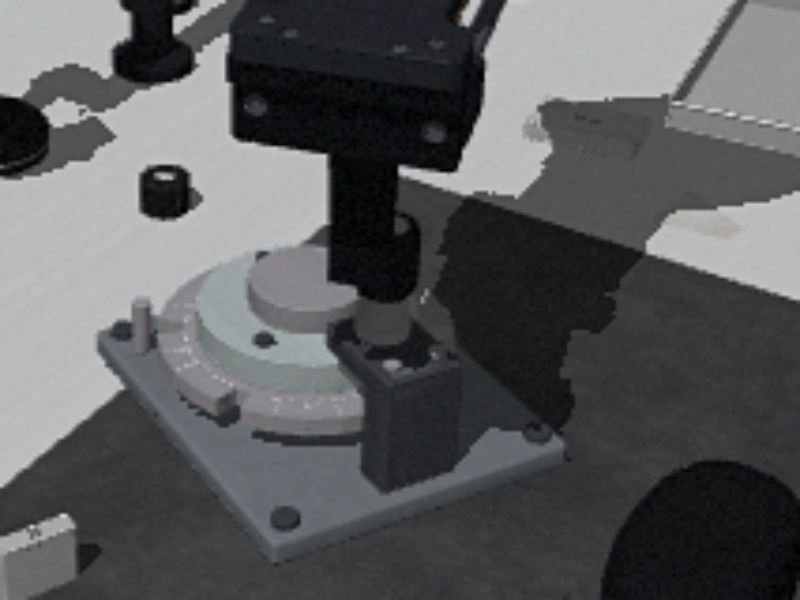

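The fingers straddle the knob: near finger at about (365,215), knob at (395,255), and the tip is level with the knob's lower edge. That matches the expected geometry, so I'm closing.

step_arm(deltas=[[0.2, 0, 0, 0, 0], [-0.2, 0, 0, 0, 0], [-0.4, 0, 0, 0, 0], [-0.5, 0, 0, 0, 0], [-1, 0, 0, 0, 0], [-1, 0, 0, 0, 0], [-1, 0, 0, 0, 0]], newtons=28)

```text
time_s: 5.22
tool_pos: [0.4993, 0.1979, 0.1046]
tool_rot: [-47.3, 90.0, -120.8]
force: [-0.1, 0.2, 0.5]
grip_width: 0.025
```

step_arm(deltas=[[-1, 0, 0, 0, 0], [-1, 0, 0, 0, 0], [-1, -0.002, 0, 0, 0], [-1, -0.004, 0, 0, 0], [-1, -0.006, 0, 0, 0], [-1, -0.006, 0, 0, 0]])

```text
time_s: 5.98
tool_pos: [0.4995, 0.1979, 0.1109]
tool_rot: [74.8, 90.0, 1.2]
force: [0.0, 0.6, 0.8]
grip_width: 0.0004
```

```bash
python3 - <<'E'
from h import *
ims=[]
for c,(r,k) in dict(scene=(200,270),top=(230,170)).items():
    im,d=read_camera(c); P=cloud(c,d)
    ims.append(cv2.resize(im[r:r+120,k:k+160,::-1],(400,300),interpolation=cv2.INTER_CUBIC))
    for x in regions_of(c,'knob')[:2]:
        m=x['pixels']&(d>0); print(c,x['p'],x['pixel'],P[m].min(0),P[m].max(0))
cv2.imwrite('pics/s3.png',np.hstack(ims)); o=monitor.get_obs(); print(o['tool_pos'],o['force'],o['grip_width'])
E
```

```text
scene 0.73 [352.4, 269.2] [0.48804671 0.19051389 0.08624117] [0.51079952 0.21080228 0.11534781]
[0.49928112 0.19783015 0.11052898] [-0.08136226 -0.50392526 -0.24224507] 0.0007839805560901534
```

View pics/s3.png

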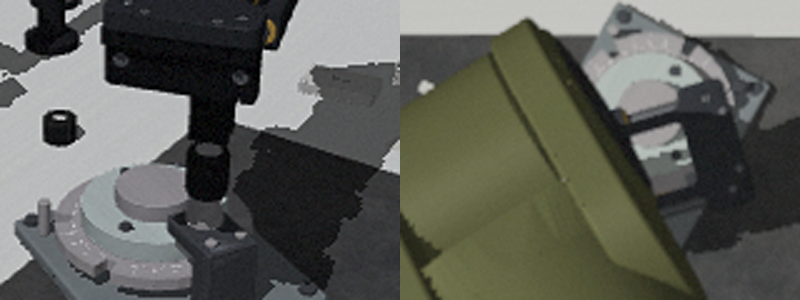

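```bash
python3 - <<'E'
from h import *
for c in ['scene','top']:
    im,d=read_camera(c); P=cloud(c,d); P=P[d>0]
    q=P[(abs(P[:,0]-.5)<.15)&(abs(P[:,1]-.197)<.15)]
    for a,b in [(.116,.125),(.125,.135),(.135,.15),(.15,.16),(.17,.2),(.2,.23)]:
        t=q[(q[:,2]>a)&(q[:,2]<b)]
        if len(t): print(c,a,b,len(t),t.min(0).round(3),t.max(0).round(3),np.median(t,0).round(3))
print(monitor.get_obs()['qpos'])
E
```

```text
scene 0.116 0.125 7 [0.487 0.187 0.124] [0.505 0.208 0.125] [0.491 0.204 0.125]
scene 0.125 0.135 113 [0.486 0.187 0.125] [0.507 0.211 0.135] [0.495 0.207 0.13 ]
scene 0.135 0.15 162 [0.485 0.189 0.135] [0.507 0.212 0.15 ] [0.495 0.207 0.142]
scene 0.15 0.16 27 [0.485 0.206 0.15 ] [0.506 0.212 0.153] [0.496 0.209 0.152]
scene 0.17 0.2 299 [0.439 0.106 0.193] [0.51  0.293 0.2  ] [0.475 0.28  0.197]
scene 0.2 0.23 1903 [0.437 0.098 0.2  ] [0.532 0.299 0.23 ] [0.472 0.278 0.215]
top 0.17 0.2 1 [0.522 0.17  0.199] [0.522 0.17  0.199] [0.522 0.17  0.199]
top 0.2 0.23 204 [0.479 0.098 0.205] [0.547 0.181 0.228] [0.534 0.15  0.211]
[  17.34000175   13.78958833  -46.71309667  104.98601743   10.96111207
   65.86638059 -106.57391083]
```

The fingers closed just above the knob. By the depth image the tip is at z≈0.123 and the gripper body at 0.193, both about 30 mm higher than the reported TCP implies. I'll open, measure the tips with the camera, and use that height rather than tool_pos.

step_arm(deltas=[[0, 0, 0, 0, 0], [1, 0, 0, 0, 0], [1, 0, 0, 0, 0], [1, 0, 0, 0, 0], [1, 0, 0, 0, 0], [1, 0, 0, 0, 0]])

```text
time_s: 7.02
tool_pos: [0.4993, 0.1979, 0.1106]
tool_rot: [-39.5, 90.0, -113.1]
force: [0.5, 0.0, -0.1]
grip_width: 0.0523
```

```bash
cat > m.py <<'E'
from h import *
o=monitor.get_obs(); print(o['tool_pos'],o['grip_width'],o['force'])
im,d=read_camera('scene'); P=cloud('scene',d); P=P[d>0]
j=np.array([-.283,.959]); s=np.array([.959,.283])
r=P[:,:2]-[.5,.197]; a=r@j; b=r@s
# near finger: along jaw axis 30..65 mm
for lo,hi in [(.03,.07),(-.07,-.03)]:
    m=(a>lo)&(a<hi)&(abs(b)<.03)&(P[:,2]>.07)&(P[:,2]<.16)
    print(lo,m.sum(), 'z',np.percentile(P[m,2],[0,1,5,50]).round(4) if m.sum() else '','a',a[m].min(initial=9).round(4),a[m].max(initial=-9).round(4),'b',b[m].min(initial=9).round(4),b[m].max(initial=-9).round(4))
m=(abs(a)<.1)&(abs(b)<.05)&(P[:,2]>.14)
print(np.histogram(P[m,2],np.arange(.14,.26,.01)))
m=(abs(a)<.016)&(abs(b)<.016)&(P[:,2]>.08)&(P[:,2]<.125); print('knob',P[m].min(0),P[m].max(0),'a',a[m].max(),'b',b[m].min(),b[m].max())
cv2.imwrite('pics/m%d.png'%(o['time_s']*100),cv2.resize(im[200:360,250:463,::-1],(800,600)))
E
python3 m.py; ls pics
```

```text
[0.49933659 0.1978684  0.11060887] 0.05227421497430576 [ 5.45723601e-01  5.44767577e-04 -1.23135732e-01]
0.03 378 z [0.1237 0.1251 0.1266 0.1418] a 0.033 0.0414 b -0.0118 0.0106
-0.07 0 z  a 9.0 -9.0 b 9.0 -9.0
(array([ 102,  106,   96,    0,    0,  289,  617,  722,  545, 1612,  405]), array([0.14, 0.15, 0.16, 0.17, 0.18, 0.19, 0.2 , 0.21, 0.22, 0.23, 0.24,
       0.25]))
knob [0.48816917 0.18624713 0.0800073 ] [0.51062294 0.21097144 0.11500992] a 0.014272726342008248 b -0.011741853332155555 0.012139210302693125
ab.png
m702.png
s1.png
s2.png
s3.png
scene0.png
top0.png
```

step_arm(deltas=[[1, 0, 0, 0, 0], [1, 0, 0, 0, 0], [1, 0, 0, 0, 0], [1, 0.01, 0, 0, 0], [1, 0.02, 0, 0, 0], [1, 0.03, 0, 0, 0], [1, 0.036, 0, 0, 0], [1, 0.036, 0, 0, 0]])

```text
time_s: 8.07
tool_pos: [0.4989, 0.1977, 0.0739]
tool_rot: [-96.4, 89.9, -169.9]
force: [-0.6, 0.2, 0.1]
grip_width: 0.0869
```

```bash
python3 m.py; ls pics/m*
```

```text
[0.49889118 0.19773725 0.07393748] 0.08686247337552504 [-0.58266326  0.23313471  0.14083807]
0.03 538 z [0.0871 0.0887 0.0908 0.1141] a 0.05 0.0623 b -0.0124 0.0103
-0.07 3 z [0.1398 0.1399 0.1401 0.1426] a -0.0583 -0.0487 b -0.0122 -0.0118
(array([  11,  101,  503,  604,  537, 1122,  937,  327,  301,  306,  364]), array([0.14, 0.15, 0.16, 0.17, 0.18, 0.19, 0.2 , 0.21, 0.22, 0.23, 0.24,
       0.25]))
knob [0.48834434 0.19223075 0.08058082] [0.49439769 0.20713963 0.1092196 ] a 0.012350495224187614 b -0.011793675302925017 -0.003916427347523516
pics/m702.png
pics/m807.png
```

step_arm(deltas=[[0.2, 0, 0, 0, 0], [-0.2, 0, 0, 0, 0], [-0.4, 0, 0, 0, 0], [-0.4, 0, 0, 0, 0], [-0.5, 0, 0, 0, 0], [-0.7, 0, 0, 0, 0], [-0.7, 0, 0, 0, 0], [-0.7, 0, 0, 0, 0], [-0.7, 0, 0, 0, 0], [-0.7, 0, 0, 0, 0]], newtons=28)

```text
time_s: 9.38
tool_pos: [0.4999, 0.196, 0.0746]
tool_rot: [-10.1, 89.9, -83.7]
force: [1.9, -5.3, 0.7]
grip_width: 0.0235
```

step_arm(deltas=[[-1, 0, 0, 0.001, 0], [-1, -0.002, 0, 0.0015, 0], [-1, -0.004, 0, 0.0015, 0], [-1, -0.006, 0, 0.0015, 0], [-1, -0.006, 0, 0.0015, 0]])

```text
time_s: 10.0
tool_pos: [0.4998, 0.196, 0.0803]
tool_rot: [-29.2, 90.0, -102.7]
force: [4.0, -4.1, -7.3]
grip_width: 0.0235
```

step_arm(deltas=[[-1, -0.003, 0, 0, 0], [-1, -0.006, 0, 0, 0], [-1, -0.009, 0, 0, 0], [-1, -0.012, 0, 0, 0], [-1, -0.0135, 0, 0, 0], [-1, -0.0135, 0, 0, 0]])

```text
time_s: 10.75
tool_pos: [0.4998, 0.196, 0.0933]
tool_rot: [-48.2, 90.0, -121.7]
force: [4.9, -3.0, -10.4]
grip_width: 0.0234
```

step_arm(deltas=[[-1, -0.001, 0, 0, 0], [-1, -0.001, 0, 0, 0], [-1, -0.001, 0, 0, 0], [-1, -0.001, 0, 0, 0], [-1, -0.001, 0, 0, 0], [-1, -0.001, 0, 0, 0], [-1, -0.001, 0, 0, 0], [-1, -0.001, 0, 0, 0], [-1, -0.001, 0, 0, 0], [-1, -0.001, 0, 0, 0], [-1, -0.001, 0, 0, 0], [-1, -0.001, 0, 0, 0]])

```text
time_s: 12.25
tool_pos: [0.4998, 0.196, 0.0942]
tool_rot: [-71.1, 90.0, -144.6]
force: [5.0, -2.4, -10.8]
grip_width: 0.0236
```

step_arm(deltas=[[-1, 0, 0, 0, 0], [-1, 0, 0, 0, 0], [-1, 0, 0, 0, 0], [-1, 0, 0, 0, 0], [-1, 0, 0, 0, 0], [-1, 0, 0, 0, 0], [-1, 0, 0, 0, 0], [-1, 0, 0, 0, 0], [-1, 0, 0, 0, 0], [-1, 0, 0, 0, 0], [-1, 0, 0, 0, 0], [-1, 0, 0, 0, 0]])

```text
time_s: 13.75
tool_pos: [0.4998, 0.196, 0.0942]
tool_rot: [-62.1, 90.0, -135.6]
force: [5.3, -3.4, -11.6]
grip_width: 0.0231
```

step_arm(deltas=[[-1, 0, 0, 0, 0], [-1, 0, 0, 0, 0], [-1, 0, 0, 0, 0], [-1, 0, 0, 0, 0], [-1, 0, 0, 0, 0], [-1, 0, 0, 0, 0], [-1, 0, 0, 0, 0], [-1, 0, 0, 0, 0], [-1, 0, 0, 0, 0], [-1, 0, 0, 0, 0], [-1, 0, 0, 0, 0], [-1, 0, 0, 0, 0]])

```text
time_s: 15.25
tool_pos: [0.4998, 0.196, 0.0942]
tool_rot: [-69.0, 90.0, -142.6]
force: [5.8, -2.7, -10.8]
grip_width: 0.0231
```

```bash
python3 m.py; ls pics/m*; python3 - <<'E'
import cv2,glob,numpy as np
f=sorted(glob.glob('pics/m*.png'),key=lambda s:int(s[6:-4]))
cv2.imwrite('pics/cmp.png',np.hstack([cv2.resize(cv2.imread(x),(400,300)) for x in (f[0],f[-1])]))
E
```

```text
[0.499789  0.1960024 0.0942038] 0.023074344469916238 [  5.80603642  -2.67292156 -10.80931025]
0.03 0 z  a 9.0 -9.0 b 9.0 -9.0
-0.07 0 z  a 9.0 -9.0 b 9.0 -9.0
(array([  11,    0,    0,  100,  558,  631,  626,  956, 1120,  346,  317]), array([0.14, 0.15, 0.16, 0.17, 0.18, 0.19, 0.2 , 0.21, 0.22, 0.23, 0.24,
       0.25]))
knob [0.48773414 0.1788768  0.0800168 ] [0.50871489 0.20709199 0.12440089] a 0.010232701753654053 b -0.011979953205710865 0.008989031901136387
pics/m1525.png
pics/m702.png
pics/m807.png
```

View pics/cmp.png

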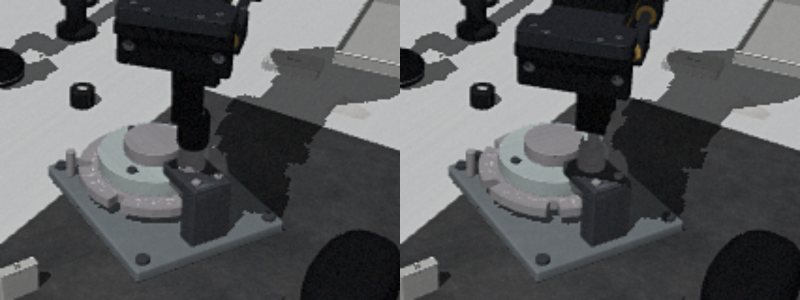

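step_arm(deltas=[[-1, 0, 0, 0, 0], [-1, 0, 0, 0, 0], [-1, 0, 0, 0, 0], [-1, 0, 0, 0, 0], [-1, 0, 0, 0, 0], [-1, 0, 0, 0, 0], [-1, 0, 0, 0, 0], [-1, 0, 0, 0, 0], [-1, 0, 0, 0, 0], [-1, 0, 0, 0, 0], [-1, 0, 0, 0, 0], [-1, 0, 0, 0, 0]])

```text
time_s: 16.8
tool_pos: [0.4998, 0.196, 0.0942]
tool_rot: [-67.5, 90.0, -141.0]
force: [5.8, -3.1, -12.1]
grip_width: 0.0234
```

```bash
python3 m.py|head -1; python3 - <<'E'
from h import *
import glob
f=sorted(glob.glob('pics/m*.png'),key=lambda s:int(s[6:-4])); a,b,c=[cv2.imread(f[i]).astype(int)[230:460,130:400] for i in (0,-2,-1)]
print(f,abs(a-b).mean(),abs(b-c).mean(),(abs(b-c).max(2)>40).sum(),(abs(a-b).max(2)>40).sum())
im,d=read_camera('scene');P=cloud('scene',d)
for t in ['specimen','reference_block','gauge_block']:
    r=regions_of('scene',t)
    if r: print(t,r[0]['p'],r[0]['pixel'],np.median(P[r[0]['pixels']&(d>0)],0))
# rectified top view of the table plane z=46.5mm, before/after
m=camera_model('scene'); Rw=Rm(m['attitude']); 
ux=(np.array([.5,.196])); 
S=400; g=np.mgrid[:S,:S]; X=.53+(g[1]-S/2)*.0004; Y=.17-(g[0]-S/2)*.0004
out=[]
for I in (cv2.imread('pics/scene0.png'),im[:,:,::-1].copy()):
    p=(np.stack([X,Y,np.full_like(X,.040)],-1)-m['xyz'])@Rw
    out.append(cv2.remap(I,(m['fx']*p[...,0]/p[...,2]+m['cx']).astype(np.float32),(m['fy']*p[...,1]/p[...,2]+m['cy']).astype(np.float32),cv2.INTER_CUBIC))
cv2.imwrite('pics/rect.png',np.hstack(out))
E
```

```text
[0.49978389 0.19600069 0.0941852 ] 0.023368449694415858 [  5.78448689  -3.11200208 -12.08165094]
['pics/m702.png', 'pics/m807.png', 'pics/m1525.png', 'pics/m1680.png'] 8.845593129361244 1.2712882447665057 0 4538
specimen 0.75 [291.0, 252.7] [0.68614218 0.08004103 0.01651332]
gauge_block 0.6 [259.5, 350.2] [0.5647479  0.33312493 0.01867101]
```

View pics/rect.png

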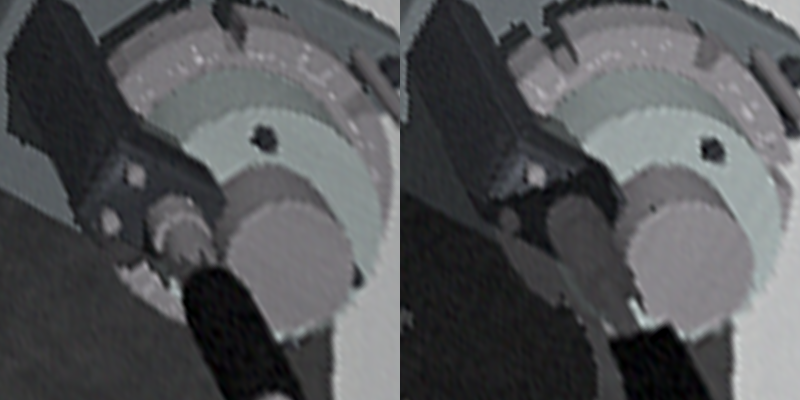

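```bash
python3 -c "
from h import *
print(env.sign_off()); o=monitor.get_obs(); print(o['time_s'],o['force'],o['grip_width'])"
```

```text
the job is handed in; nothing more can be done
None
the job is handed in; nothing more can be done
```

The job is handed in with the gripper still holding the knob up, at a commanded grip of 28 N. No verdict is reported, so this rests on my last checks at about 17 s of the 38 s.

- **First grasp missed:** the fingers closed in the air just above the knob. The depth camera put the gripper about 32 mm higher than the reported TCP height. I opened, descended by the camera height instead, and gripped the knob at 23.5 mm of opening. I did not find the cause of that disagreement.
- **Lift:** the gripper rose about 19.6 mm. The downward force grew from 7 N at 6 mm to about 11–12 N, as the spring should give.
- **Table:** the picture shows its notches shifted by half their 60° spacing. That fits a 90° turn, but it was not measured more closely. Two pictures 1.5 s apart show no further motion, so it is at rest.
- **Bystanders:** the specimen and gauge block are where they were, to within about 2 mm. The network did not find the reference block in the last picture, so I did not check it; nothing went near it.
- **Slip:** grip width stayed at 23–24 mm throughout the hold, with no sign of slipping.

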